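Pin the trolley drawbar to the fork in the vice

ROBOT

A 6-joint arm with a two-finger parallel gripper is mounted at the origin on the work surface. World frame = base frame: x ahead of the robot, y to its left, z up, the work surface at z = 0. Lengths are in mm, angles in rad, forces in N, time in s.
With the tool pointing down it reaches from about 350 to 775 mm from the base axis. Payload 7.3 kg.
Tool frame: the origin (TCP) lies midway between the tips of the shut fingers; the grasp point (between the pads) lies 19 mm behind it; z points along the fingers, y is the line along which they close (so a half turn about z gives the same grasp; the last joint's range is limited). The gripper opens to 92 mm and grips with 3 to 60 N. Pads are 19 mm wide; open, the fingers measure 130 mm over their backs; the gripper's body (75 mm by 190 mm) begins 47 mm behind the grasp point.
Start: joints at [1.057, 0.342, 1.524, -0, 1.275, -0.146], TCP at [188.758, 489.914, 226.741] pointing down, gripper open.
Joint ranges: [-2.53, 2.53], [-0.77, 2.02], [0.04, 2.7], [-1, 4.14], [0.28, 2.66], [-3.11, 3.11]. Speed limits (rad/s): [2.57, 2.57, 3.14, 3.14, 3.14, 3.14].

INTERFACE

Orientations are given as [roll, pitch, yaw] about the fixed x, y, z axes, in that order (R = Rz(yaw) Ry(pitch) Rx(roll)).
In Python, from plant import monitor, optics, workorder gives the robot as it stands. The module is installed in compiled form; this text tells all that it offers.
- The arm moves only by the tool servo_tool, never from a script. Its arguments are lists of equal length, an entry for each row: "linear": the shift along the tool's x, y, z as a fraction of full scale, a list of three; "spin": the turn about the tool's z as a fraction of full scale. In form: {"linear": [[dx, dy, dz], ...], "spin": [spin, ...]}. A call has exactly 8 rows; each row shifts and turns the commanded pose from where the row before left it, along the tool's axes as they then stand; what a row does not reach is not made up. Full scale, the value 1, is 200 mm for a shift and 90 degrees for a turn. A row lasts 1/8 s, in which the tool goes at most 62.5 mm and 10.7 degrees, less where a joint would pass 70% of its speed; a pose out of reach is approached as far as the arm can. A call with a number of a shift or a turn outside -1 to 1 is refused whole. A call with a gripper value outside its range is refused whole. "hand" is the opening, from -1 (shut) to 1 (fully open), set as the call begins (left out, the last holds). The fingers move at their own pace and stop on an object; the grip force is fixed at half the most. Time passes only in rows, so rows that do not move let the fingers close, or fill a call up. It gives the time, the measured TCP pose, the force, the opening and the grip force at its end, in the units of the state.
- monitor.get_obs(): the state, without advancing time (a new reading comes with each control period).
- optics.capture(name): name is "scene" or "top"; returns a dict with "frame" (480x640x3 uint8, blue, green, red), "K" (3x3 intrinsics, pixels), "world_to_cam" (4x4, takes a point from world to camera coordinates). Camera axes: x right, y down, z forward; pixel columns grow to the right and rows downward; lengths in mm; the calibration is good to about 2 mm. A picture is of the moment at which its call begins. There is no depth.
- workorder.close_job(): hands the job in; it is judged then, once.
The state is a dict: "time": time; "joint_positions": joint angles; "dq": joint speeds; "tau": joint torques, N m; "tool_pos": TCP position; "tcp_rot": TCP orientation; "contact_force": force on the tool from outside, world axes, zero at the start; "moment": the same for the moment, N m; "grip_width": finger opening in mm; "finger_force": force on a finger pad.
Only numpy, scipy, OpenCV 4.12 (cv2) and the standard library are available. Lean on these libraries where they do the work, as an engineer would, in place of code of your own. Each camera call takes 0.05 s, during which the arm holds its last target. There are 200 camera calls.

TASK

Couple the trolley drawbar to the fork held in the vice: take the yellow-knobbed drop pin out of the rack and lower it gently, shaft first, through the holes of fork and drawbar until its collar rests flat on the fork, then let go. Do not just drop it in from above, and leave the blue and red pins in the rack.

Things in the scene. Friction and masses are not known exactly. Their poses are not given: they have to be found in the camera images.
- yellow_pin: Steel drop pin hanging upright in the rack: shaft 16 mm thick, 80 mm long, bevelled tip; above it a round collar 52 mm across, 8 mm thick; on that a round yellow knob to grip, 26 mm across, 45 mm high. About 0.3 kg. Origin: on the axis at the collar's underside (tip at z = -80 mm, knob from +8 to +53 mm), z up. At the start the collar lies on the rack's top plate, 100 mm above the bench.
- blue_pin: The same pin with a blue knob, in another hole of the rack; stays there. Origin and axes as for the yellow pin. The rack is a fixed plate 70 mm by 220 mm on end walls, with three 20 mm holes in one straight row, 75 mm apart, a pin in each; which pin is in which hole varies, as do the rack's place and yaw.
- red_pin: The same pin with a red knob, in another hole of the rack; stays there. Origin and axes as for the yellow pin.
- coupling_eye (a point): Centre of the hole's mouth in the fork's top face, 135 mm above the bench. z up; x runs along the fork to the blue vice (jaws from 78 mm on, up to 138 mm above the bench); yellow drawbar out to x = -153 mm, below the fork's top. Fork plates 64 mm square; 34 mm holes in line through both and the drawbar's eye, 55 mm in all, open below. All fixed. Vice and rack may swap sides.
Things that resemble listed ones, but are neither listed nor needed, are in the scene too. What is shaped like the yellow_pin but black or green is not meant.

How it is judged:
By the outcome, as a careful person would: the job done as asked, in the order asked, and still so for the second after the job is handed in, with the robot touching nothing.
It also fails if it takes over 42 s, if anything falls off the work surface, if the arm or the gripper's body presses on something with over 40 N, if the wrist force passes 120 N, or if a joint passes its speed limit or range.

## Working session

There is one attempt and no reset: what is moved stays moved. The work goes in short steps, Python scripts to look and compute and a tool call to move; the robot and the scene stay as the last step left them, time stands still between calls to the robot, and variables do not carry over. Pictures are saved under pics/ and viewed, at most 10 in all, crops included, and the job is handed in when it is done.

Besides the shell and the picture viewer there is one more tool, called after "Emit:" as name(argument=value, ...), one argument or row to a line, values as JSON. servo_tool: Moves the arm, as the interface text tells. Shift numbers are shares of 200 mm and turn numbers shares of 90 degrees, none past 1 either way. Its arguments: {"type":"object","properties":{"linear":{"type":"array","items":{"type":"array","items":{"type":"number","minimum":-1,"maximum":1}}},"spin":{"type":"array","items":{"type":"number","minimum":-1,"maximum":1}},"hand":{"type":"number"}},"required":["linear","spin"]}

```bash
mkdir -p pics
cat > h.py <<'E'
import numpy as np, cv2
from plant import monitor, optics, workorder
def ray(c,u,v,z):
    M=c["world_to_cam"];R=M[:3,:3];t=M[:3,3];o=-R.T@t
    d=R.T@np.linalg.inv(c["K"])@np.array([u,v,1.]);return o+d*(z-o[2])/d[2]
def proj(c,p):
    M=c["world_to_cam"];q=c["K"]@(M[:3,:3]@np.array(p,float)+M[:3,3]);return q[:2]/q[2]
E
python3 - <<'E'
from h import *
for n in("top","scene"):
    c=optics.capture(n);cv2.imwrite(f"pics/{n}0.png",c["frame"])
    M=c["world_to_cam"];print(n,c["K"].round(1).tolist(),(-M[:3,:3].T@M[:3,3]).round(),M[:3,:3].round(2).tolist())
o=monitor.get_obs();print(o)
E
```

```text
top [[557.4, 0.0, 321.0], [0.0, 557.4, 241.0], [0.0, 0.0, 1.0]] [ 411.  -18. 1215.] [[-0.03, -1.0, 0.0], [-1.0, 0.03, -0.06], [0.06, -0.0, -1.0]]
scene [[462.1, 0.0, 318.6], [0.0, 462.1, 243.9], [0.0, 0.0, 1.0]] [1249.   28.  843.] [[-0.04, 1.0, -0.02], [0.67, 0.01, -0.74], [-0.74, -0.04, -0.67]]
{'time': 0.1, 'joint_positions': array([ 1.05700343e+00,  3.42643274e-01,  1.52491569e+00,  6.27209984e-07,
        1.27539178e+00, -1.45983066e-01]), 'dq': array([ 8.64613202e-04, -9.41875589e-04, -1.58964160e-03,  3.90651693e-04,
        7.62607830e-05, -1.03561152e-03]), 'tau': array([ 1.95946763e-03, -4.32006204e+01, -2.44694781e+01,  7.19944225e-02,
        5.24846662e-02, -8.81816459e-05]), 'tool_pos': array([188.56845541, 489.58248688, 226.12155336]), 'tcp_rot': array([-3.14024909e+00, -1.98148570e-04,  2.77378251e+00]), 'contact_force': array([ 0.31920517, -0.84805297,  0.61507512]), 'moment': array([ 0.00279724, -0.02754841, -0.01957021]), 'finger_force': 0.0, 'grip_width': 91.77591674006476}
```

View pics/top0.png

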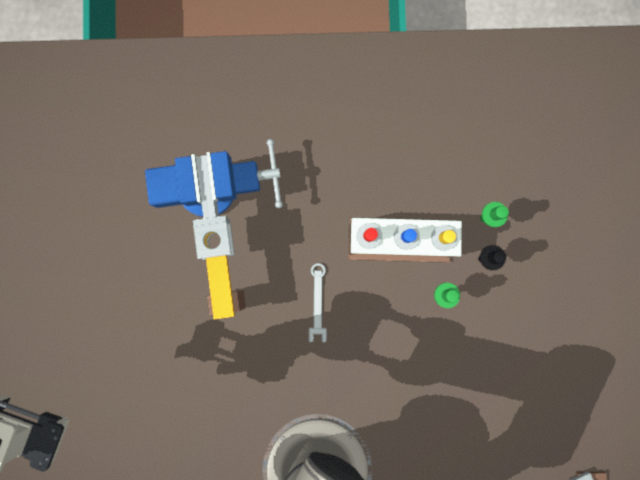

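View pics/scene0.png

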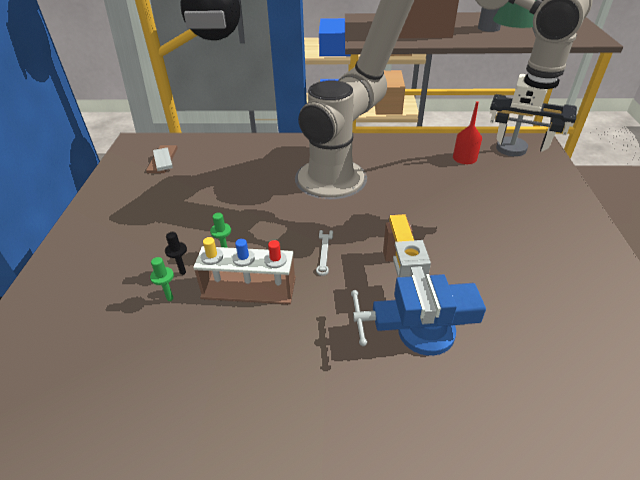

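The top view shows the rack with red (371,235), blue (409,236) and yellow (448,237). The fork hole is at (212,240), the vice above it at (205,180) and the drawbar below it at (220,290). Candidates for the pin are yellow (448,237) in the rack, and black (492,257), green (496,214) and green (447,295) standing outside it. Only (448,237) is yellow and in the rack, so it is the one meant. I'll confirm it in a crop.

Run:
```python
from h import *
cs={n:optics.capture(n) for n in("top","scene")}
c=cs["top"]
rng={"yellow":((20,120,100),(35,255,255)),"blue":((105,150,80),(125,255,255)),"red":((0,150,80),(8,255,255))}
win={"top":(345,205,470,265),"scene":(190,225,300,275)}
P={}
for n,c_ in cs.items():
  hsv=cv2.cvtColor(c_["frame"],cv2.COLOR_BGR2HSV);x0,y0,x1,y1=win[n]
  for k,(a,b) in rng.items():
    m=cv2.inRange(hsv,a,b)[y0:y1,x0:x1]
    N,l,s,ce=cv2.connectedComponentsWithStats(m);i=1+s[1:,4].argmax();u,v=ce[i]+[x0,y0]
    p=ray(c_,u,v,130.5);print(n,k,(round(u,1),round(v,1)),s[i].tolist(),p.round(1));P[n,k]=(u,v)
for k in rng: # two-view triangulation
  A=[x["K"]@x["world_to_cam"][:3] for x in cs.values()]
  X=cv2.triangulatePoints(A[0],A[1],np.array(P["top",k]),np.array(P["scene",k])).ravel();print(k,"tri",(X[:3]/X[3]).round(1))
# fork hole
for n,(x0,y0,x1,y1) in {"top":(185,212,240,267),"scene":(385,235,440,285)}.items():
  g=cv2.cvtColor(cs[n]["frame"],cv2.COLOR_BGR2GRAY)[y0:y1,x0:x1]
  t,m=cv2.threshold(g,0,255,cv2.THRESH_OTSU)
  cn,h=cv2.findContours(m,cv2.RETR_CCOMP,cv2.CHAIN_APPROX_NONE)
  for q,hh in zip(cn,h[0]):
    if cv2.contourArea(q)>40:
      (u,v),ax,an=cv2.minAreaRect(q) ;e=cv2.fitEllipse(q)
      print(n,"hole" if hh[3]>=0 else "outer",t,cv2.contourArea(q),"rect",(u+x0,v+y0),ax,an,ray(cs[n],u+x0,v+y0,135).round(1),"ell",e,ray(cs[n],e[0][0]+x0,e[0][1]+y0,135).round(1))
f=cs["top"]["frame"];s=cs["scene"]["frame"]
z=lambda im:cv2.resize(im,(400,300),interpolation=cv2.INTER_CUBIC)
cv2.imwrite("pics/crop1.png",np.vstack([np.hstack([z(f[210:270,172:252]),z(f[200:275,400:500])]),np.hstack([z(s[220:295,370:470]),z(s[220:295,180:280])])]))
```

```text
top yellow (np.float64(447.2), np.float64(236.4)) [94, 25, 17, 14, 176] [ 480.2 -268.3  130.5]
top blue (np.float64(408.8), np.float64(235.4)) [57, 24, 15, 13, 145] [ 484.4 -193.3  130.5]
top red (np.float64(370.2), np.float64(234.3)) [19, 23, 14, 13, 134] [ 488.6 -118.2  130.5]
scene yellow (np.float64(209.6), np.float64(247.0)) [13, 12, 14, 21, 221] [ 478.8 -266.9  130.5]
scene blue (np.float64(241.8), np.float64(248.6)) [46, 14, 13, 21, 204] [ 482.8 -191.9  130.5]
scene red (np.float64(274.2), np.float64(249.9)) [78, 15, 13, 21, 215] [ 486.  -117.1  130.5]
yellow tri [ 480.  -267.4  131.8]
blue tri [ 484.2 -192.4  131.8]
red tri [ 488.4 -117.5  132.8]
top outer 167.0 1523.5 rect (211.4230842590332, 239.38461303710938) (56.43579864501953, 33.489376068115234) 82.87498474121094 [486.8 190.8 135. ] ell ((26.649730682373047, 27.13964080810547), (35.360069274902344, 56.83043670654297), 170.1847686767578) [487.3 190.3 135. ]
top hole 167.0 263.5 rect (211.25000381469727, 239.75000190734863) (18.384775161743164, 17.677669525146484) 45.0 [486.1 191.1 135. ] ell ((26.236190795898438, 27.798227310180664), (18.150720596313477, 18.632905960083008), 105.76631927490234) [486.1 191.1 135. ]
scene outer 160.0 162.0 rect (417.91463470458984, 275.2317123413086) (18.331636428833008, 12.147468566894531) 83.6598129272461 [563.5 196.9 135. ] ell ((32.412872314453125, 39.70115280151367), (11.701339721679688, 19.588346481323242), 170.68817138671875) [562. 196. 135.]
scene outer 160.0 739.0 rect (412.32685470581055, 249.22957229614258) (30.44060516357422, 33.80902862548828) 86.42366790771484 [482.9 194.  135. ] ell ((26.185148239135742, 15.607669830322266), (26.847604751586914, 37.8488883972168), 129.97303771972656) [487.4 191.  135. ]
scene hole 160.0 139.5 rect (412.0, 250.5) (16.0, 11.0) 0.0 [487.1 192.8 135. ] ell ((26.91912269592285, 15.38027286529541), (11.191368103027344, 16.062660217285156), 95.14669799804688) [486.7 192.7 135. ]
```

View pics/crop1.png

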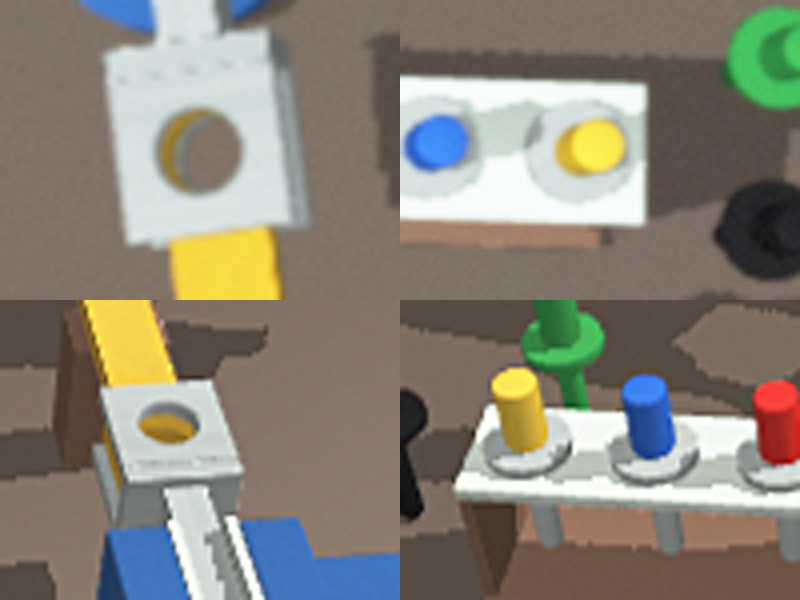

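The crop confirms the yellow-knobbed pin at the end of the rack; the green and black ones stand outside. Spacing (75.1 mm), height (131 mm) and hole size (about 35 mm) all match. Pin is at about (480,-267.5) and the eye at about (486.5,192). First I turn so the fingers close across the row.

Emit:
servo_tool(
  linear=[
    [0,0,0],
    [0,0,0],
    [0,0,0],
    [0,0,0],
    [0,0,0],
    [0,0,0],
    [0,0,0],
    [0,0,0],
  ],
  spin=[0.1,0.1,0.1,0.1,0.1,0.1,0.1,0.1],
  hand=0.4,
)

```text
time: 1.2
tool_pos: [188.7, 489.8, 226.5]
tcp_rot: [-3.141, 0.0, 1.512]
contact_force: [-0.6, -0.3, 0.3]
grip_width: 64.4
finger_force: 0.0
```

Emit:
servo_tool(
  linear=[
    [-0.1,0.18,0],
    [-0.1,0.18,0],
    [-0.1,0.18,0],
    [-0.1,0.18,0],
    [-0.1,0.18,0],
    [-0.1,0.18,0],
    [-0.1,0.18,0],
    [-0.1,0.18,0],
  ],
  spin=[0,0,0,0,0,0,0,0],
)

```text
time: 2.2
tool_pos: [468.7, 313.8, 226.5]
tcp_rot: [-3.141, 0.0, 1.517]
contact_force: [0.3, -0.1, 0.2]
grip_width: 64.3
finger_force: 0.0
```

Emit:
servo_tool(
  linear=[
    [-0.22,0,0],
    [-0.22,0,0],
    [-0.22,0,0],
    [-0.22,0,0],
    [-0.22,0,0],
    [-0.22,0,0],
    [-0.22,0,0],
    [-0.22,0,0],
  ],
  spin=[0,0,0,0,0,0,0,0],
)

```text
time: 3.2
tool_pos: [448.6, -38.2, 226.7]
tcp_rot: [3.142, -0.0, 1.517]
contact_force: [0.4, -0.4, 0.0]
grip_width: 64.2
finger_force: 0.0
```

Emit:
servo_tool(
  linear=[
    [-0.16,0.03,0],
    [-0.16,0.03,0],
    [-0.16,0.03,0],
    [-0.16,0.03,0],
    [-0.16,0.03,0],
    [-0.16,0.03,0],
    [-0.16,0.03,0],
    [0,0,0],
  ],
  spin=[0,0,0,0,0,0,0,0],
)

```text
time: 4.2
tool_pos: [478.7, -264.5, 226.0]
tcp_rot: [-3.141, -0.0, 1.515]
contact_force: [-0.2, 0.2, 0.4]
grip_width: 64.1
finger_force: 0.0
```

```bash
cat > g.py <<'E'
from h import *
def delta(t):
    o=monitor.get_obs();y=o["tcp_rot"][2];d=np.array(t)-o["tool_pos"]
    print(o["time"],o["tool_pos"].round(1),o["tcp_rot"].round(3),"tool-frac",(np.array([np.cos(y)*d[0]+np.sin(y)*d[1],np.sin(y)*d[0]-np.cos(y)*d[1],-d[2]])/200).round(4))
E
python3 -c "
from g import *
delta([480,-267.5,114])
f=optics.capture('scene')['frame']
cv2.imwrite('pics/s1.png',cv2.resize(f[140:300,120:330],(788,600)))"
```

```text
4.2 [ 478.7 -264.5  226. ] [-3.141 -0.     1.515] tool-frac [-0.0145  0.0074  0.5602]
```

View pics/s1.png

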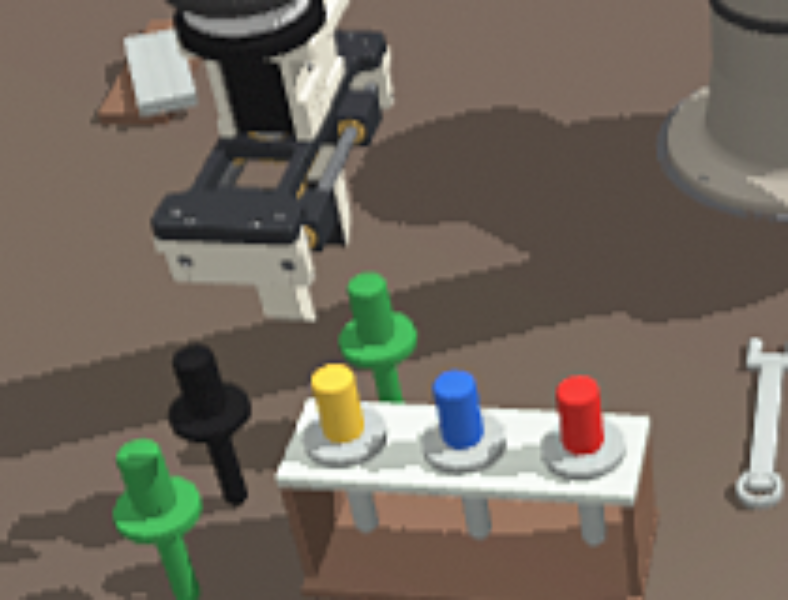

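Gripper is above the yellow knob (crop pixel 335,400) with the fingers either side of it, and the black and green pins stay clear. Going down.

Emit:
servo_tool(
  linear=[
    [-0.014,0.007,0.1],
    [0,0,0.1],
    [0,0,0.1],
    [0,0,0.1],
    [0,0,0.08],
    [0,0,0.05],
    [0,0,0.03],
    [0,0,0],
  ],
  spin=[0,0,0,0,0,0,0,0],
)

```text
time: 5.25
tool_pos: [480.1, -265.3, 114.7]
tcp_rot: [-3.141, -0.0, 1.517]
contact_force: [0.2, 0.1, 0.5]
grip_width: 64.3
finger_force: 0.0
```

Emit:
servo_tool(
  linear=[
    [0,0,0],
    [0,0,0],
    [0,0,0],
    [0,0,0],
    [0,0,0],
    [0,0,0],
    [0,0,0],
    [0,0,0],
  ],
  spin=[0,0,0,0,0,0,0,0],
  hand=-1,
)

```text
time: 6.25
tool_pos: [480.2, -265.7, 114.8]
tcp_rot: [3.141, 0.0, 1.517]
contact_force: [1.0, 0.2, 1.1]
grip_width: 25.4
finger_force: 30.0
```

Emit:
servo_tool(
  linear=[
    [0,0,-0.03],
    [0,0,-0.06],
    [0,0,-0.1],
    [0,0,-0.13],
    [0,0,-0.15],
    [0,0,-0.15],
    [0,0,-0.13],
    [0,0,0],
  ],
  spin=[0,0,0,0,0,0,0,0],
)

```text
time: 7.25
tool_pos: [480.7, -266.1, 267.0]
tcp_rot: [3.138, 0.003, 1.517]
contact_force: [-0.9, 1.2, -3.3]
grip_width: 25.3
finger_force: 30.0
```

```bash
python3 -c "
from g import *
delta([486.5,192,265])
o=monitor.get_obs();print(o['contact_force'],o['grip_width'],o['moment'])
f=optics.capture('scene')['frame']
cv2.imwrite('pics/s2.png',cv2.resize(f[100:300,120:330],(630,600)))"
```

```text
7.25 [ 480.7 -266.1  267. ] [3.138e+00 3.000e-03 1.517e+00] tool-frac [ 2.2886 -0.0939  0.0102]
[-0.88433245  1.20822103 -3.30450639] 25.341066830109853 [-0.06037601  0.06968629 -0.05953832]
```

View pics/s2.png

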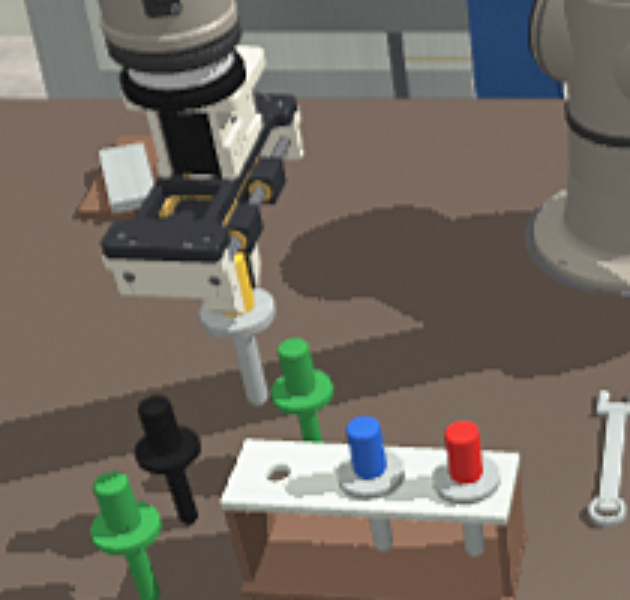

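The pin is held upright and lifted clear. The empty hole is at crop pixel (278,470), and blue and red are still in the rack. Carrying it to the fork.

Emit:
servo_tool(
  linear=[
    [0.06,-0.012,0],
    [0.12,-0.012,0],
    [0.16,-0.012,0],
    [0.18,-0.012,0],
    [0.18,-0.012,0],
    [0.18,-0.012,0],
    [0.18,-0.012,0],
    [0.18,-0.01,0],
  ],
  spin=[0,0,0,0,0,0,0,0],
)

```text
time: 8.3
tool_pos: [473.4, -14.2, 264.2]
tcp_rot: [-3.14, -0.001, 1.518]
contact_force: [0.8, -0.4, -3.2]
grip_width: 25.6
finger_force: 30.0
```

Emit:
servo_tool(
  linear=[
    [0.18,0,0],
    [0.18,0,0],
    [0.18,0,0],
    [0.16,0,0],
    [0.13,0,0],
    [0.09,0,0],
    [0.06,0,0],
    [0.04,0,0],
  ],
  spin=[0,0,0,0,0,0,0,0],
)

```text
time: 9.3
tool_pos: [485.3, 187.2, 264.6]
tcp_rot: [-3.141, 0.0, 1.517]
contact_force: [-0.2, 0.0, -3.3]
grip_width: 25.5
finger_force: 30.0
```

```bash
python3 -c "
from g import *
delta([486.5,192,245])
o=monitor.get_obs();print(o['contact_force'],o['grip_width'])
cs=[optics.capture(n) for n in('scene','top')]
f=cs[0]['frame'];p=o['tool_pos']
for c in cs: print([proj(c,p+[0,0,d]).round(1).tolist() for d in(0,-14,-94)],proj(c,[486.5,192,135]).round(1))
x0,y0=360,130
cv2.imwrite('pics/s3.png',np.hstack([cv2.resize(f[130:280,360:460],(400,600),interpolation=cv2.INTER_CUBIC),cv2.resize(cs[1]['frame'][165:315,160:260],(400,600),interpolation=cv2.INTER_CUBIC)]))"
```

```text
9.3 [485.3 187.2 264.6] [-3.141  0.     1.517] tool-frac [0.0241 0.0047 0.0981]
[-0.24308839  0.0488745  -3.32448576] 25.484463653828616
[[416.5, 203.6], [415.7, 209.0], [411.2, 238.0]] [411.6 250.3]
[[198.7, 235.3], [200.5, 235.9], [209.6, 238.9]] [210.8 239.6]
```

View pics/s3.png

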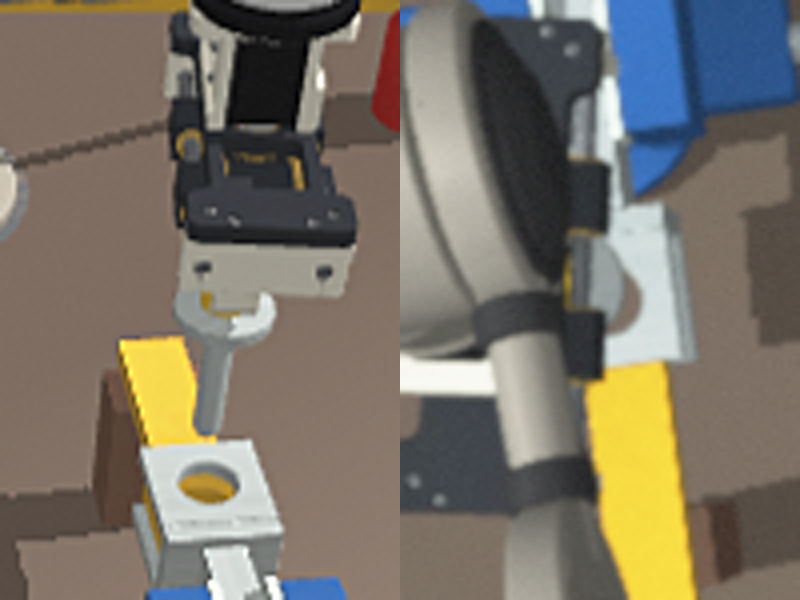

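The pin hangs straight: tip at image (412,237.5), predicted (411,238); collar centre (416,208.7), predicted (416,209). So it sits on the tool axis. Aligning and lowering to just above the hole.

Emit:
servo_tool(
  linear=[
    [0.012,0.003,0],
    [0.012,0.002,0],
    [0,0,0.03],
    [0,0,0.03],
    [0,0,0.03],
    [0,0,0],
    [0,0,0],
    [0,0,0],
  ],
  spin=[0,0,0,0,0,0,0,0],
)

```text
time: 10.4
tool_pos: [486.9, 191.5, 247.0]
tcp_rot: [3.141, -0.0, 1.517]
contact_force: [0.1, 0.4, -3.2]
grip_width: 25.7
finger_force: 30.0
```

```bash
python3 -c "
from g import *
delta([486.5,192,149])
o=monitor.get_obs()
c=optics.capture('scene');f=c['frame'];p=o['tool_pos']
print([proj(c,p+[0,0,d]).round(1).tolist() for d in(-14,-94)],[proj(c,[486.5,192,z]).round(1).tolist() for z in(135,p[2]-94,p[2]-14)])
cv2.imwrite('pics/s4.png',cv2.resize(f[190:270,370:450],(600,600),interpolation=cv2.INTER_CUBIC))"
```

```text
10.4 [486.9 191.5 247. ] [ 3.141 -0.     1.517] tool-frac [ 0.0022 -0.0022  0.4898]
[[416.8, 216.2], [412.3, 244.5]] [[411.6, 250.3], [412.5, 244.4], [417.0, 216.1]]
```

View pics/s4.png

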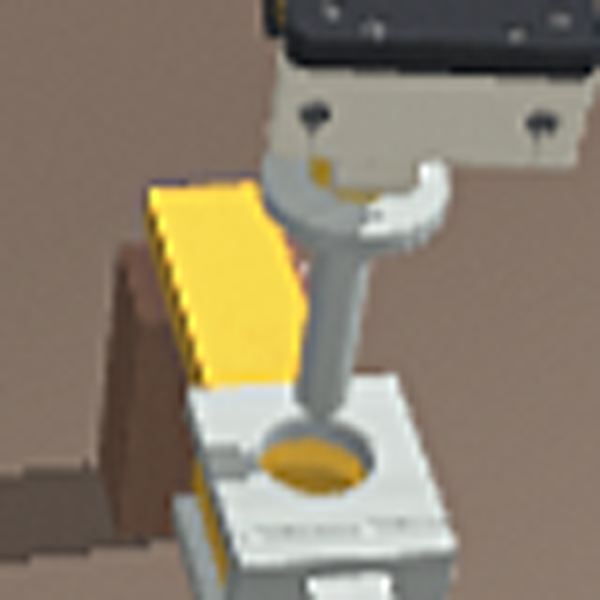

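Tip at image (413,245), hole at (412,251). That matches the offset expected for an aligned pin about 18 mm above the hole. Lowering.

Emit:
servo_tool(
  linear=[
    [0.002,-0.002,0.05],
    [0,0,0.07],
    [0,0,0.08],
    [0,0,0.08],
    [0,0,0.08],
    [0,0,0.06],
    [0,0,0.03],
    [0,0,0],
  ],
  spin=[0,0,0,0,0,0,0,0],
)

```text
time: 11.45
tool_pos: [486.3, 191.9, 156.4]
tcp_rot: [-3.141, 0.0, 1.517]
contact_force: [0.9, 0.5, -3.1]
grip_width: 25.8
finger_force: 30.0
```

Emit:
servo_tool(
  linear=[
    [0,0,0.005],
    [0,0,0.005],
    [0,0,0.005],
    [0,0,0.005],
    [0,0,0.005],
    [0,0,0],
    [0,0,0],
    [0,0,0],
  ],
  spin=[0,0,0,0,0,0,0,0],
)

```text
time: 12.45
tool_pos: [486.5, 191.9, 151.8]
tcp_rot: [3.141, -0.0, 1.517]
contact_force: [-0.9, 0.5, -3.1]
grip_width: 25.4
finger_force: 30.0
```

Still hanging free (-3.1 N). Creeping down to contact.

Emit:
servo_tool(
  linear=[
    [0,0,0.003],
    [0,0,0.003],
    [0,0,0.002],
    [0,0,0.002],
    [0,0,0],
    [0,0,0],
    [0,0,0],
    [0,0,0],
  ],
  spin=[0,0,0,0,0,0,0,0],
)

```text
time: 13.45
tool_pos: [486.4, 191.9, 149.8]
tcp_rot: [3.142, -0.0, 1.517]
contact_force: [-0.2, -0.2, 0.3]
grip_width: 25.6
finger_force: 30.0
```

Weight is coming off. A touch more to seat it.

Emit:
servo_tool(
  linear=[
    [0,0,0.002],
    [0,0,0],
    [0,0,0],
    [0,0,0],
    [0,0,0],
    [0,0,0],
    [0,0,0],
    [0,0,0],
  ],
  spin=[0,0,0,0,0,0,0,0],
)

```text
time: 14.45
tool_pos: [486.4, 191.9, 149.8]
tcp_rot: [3.141, -0.0, 1.517]
contact_force: [-2.2, -1.4, 5.1]
grip_width: 25.6
finger_force: 30.0
```

Seated with about 8 N of downward push. Release, then rise.

Emit:
servo_tool(
  linear=[
    [0,0,0],
    [0,0,0],
    [0,0,0],
    [0,0,0],
    [0,0,0],
    [0,0,0],
    [0,0,0],
    [0,0,0],
  ],
  spin=[0,0,0,0,0,0,0,0],
  hand=0.3,
)

```text
time: 15.45
tool_pos: [486.4, 191.9, 149.3]
tcp_rot: [3.142, -0.0, 1.517]
contact_force: [0.2, -0.2, 0.1]
grip_width: 60.0
finger_force: 0.0
```

Emit:
servo_tool(
  linear=[
    [0,0,-0.03],
    [0,0,-0.06],
    [0,0,-0.1],
    [0,0,-0.12],
    [0,0,-0.12],
    [0,0,-0.12],
    [0,0,-0.05],
    [0,0,0],
  ],
  spin=[0,0,0,0,0,0,0,0],
)

```text
time: 16.45
tool_pos: [486.6, 192.0, 270.0]
tcp_rot: [3.14, -0.0, 1.517]
contact_force: [-0.1, 0.1, -0.4]
grip_width: 59.8
finger_force: 0.0
```

Emit:
servo_tool(
  linear=[
    [-0.1,0,0],
    [-0.15,0,0],
    [-0.15,0,0],
    [-0.15,0,0],
    [-0.15,0,0],
    [-0.1,0,0],
    [0,0,0],
    [0,0,0],
  ],
  spin=[0,0,0,0,0,0,0,0],
)

```text
time: 17.45
tool_pos: [477.6, 32.7, 268.8]
tcp_rot: [-3.141, -0.0, 1.517]
contact_force: [-0.2, 0.6, 0.7]
grip_width: 59.9
finger_force: 0.0
```

```bash
python3 -c "
from g import *
o=monitor.get_obs();print(o['time'],o['tool_pos'],o['contact_force'],o['grip_width'])
a=optics.capture('scene');b=optics.capture('top')
hs=cv2.cvtColor(a['frame'],cv2.COLOR_BGR2HSV)
print(proj(a,[486.5,192,188]),proj(a,[486.5,192,135]))
z=lambda f:cv2.resize(f,(400,600),interpolation=cv2.INTER_CUBIC)
cv2.imwrite('pics/s5.png',np.hstack([z(a['frame'][190:310,375:455]),z(b['frame'][180:300,172:252])]))"
```

```text
17.45 [477.60055205  32.66432268 268.78186774] [-0.16601768  0.5741684   0.70257621] 59.882683762623145
[414.43784662 232.36487667] [411.59610165 250.32554026]
```

View pics/s5.png

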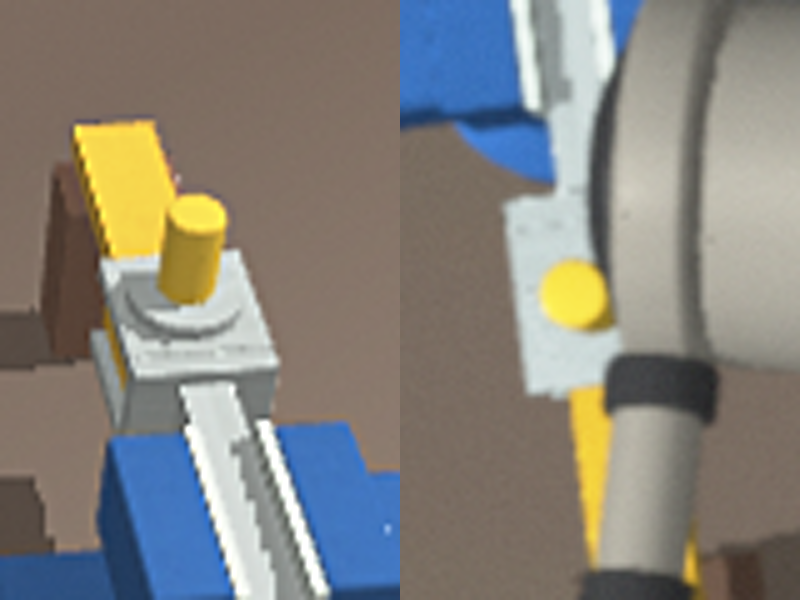

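The pin stands upright with its collar flat on the fork. The knob top is at image (414,232), as predicted, and the gripper is clear. Handing in.

```bash
python3 -c "
from plant import workorder
print(workorder.close_job())"
```

```text
the job is handed in; nothing more can be done
None
```

The yellow pin is lowered through the fork and drawbar, with its collar flat on the fork and the gripper clear; blue and red were left in the rack, and the job was handed in at about 17.5 s (the hand-in gave no verdict).

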